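Hang the cocoa sieve in its dusting stand and lock it

TASK

Hang the cocoa sieve in the dusting stand over the half egg: lower it into the stand's collar with its two pins in the open slots, then, pressing down only lightly, twist it clockwise (seen from above) until both pins drop fully into their locking notches, and let go. Never force it - the sieve must not bear on the stand with more than about 25 N - and leave the tin, the sweet and the ribbon spool where they are.

Things in the scene. Friction and masses are not known exactly. Their poses are not given: they have to be found in the camera images.
- sieve_handle (a point): Centre of the sieve's wooden grip bar, the point to grasp: bar 74 mm long along the point's x, 14 mm wide along y, 20 mm high, free underneath (the drum's rim is 36 mm below its centre). z is up. The sieve (about 0.15 to 0.31 kg) stands upright on the table; the bar's centre is 70 mm above the drum's underside. Half a turn makes no difference.
- sieve: The sieve: round steel drum with mesh bottom, 77 mm across, 34 mm high, lowest 5 mm tapering in by 4 mm, with the grip bar bridging over it. Origin at the centre of the drum's underside, 70 mm below sieve_handle; same axes.
- sieve_pin (a point): Middle of one of the sieve's two round steel pins, 8 mm thick, which stick out of the drum along the sieve's +x and -x from 38 to 54 mm from its axis; this one on +x, 46 mm out, 44 mm below the bar's centre (pin's underside 48 mm below it).
- stand: Fixed steel dusting stand: round base 146 mm across, three legs, on top a collar with a hole 81 mm across for the drum. A cream-filled half egg lies on the base (top at 45 mm). Origin: centre of the base's underside, on the table. z up; +x and -x point at the middles of the two open slots where the sieve's pins go straight down. Half a turn makes no difference.
- ledge_centre (a point): On the stand's axis at the height of the ledge, 80 mm above the table; axes as the stand. The lowered pins rest on this flat ring ledge (bar's centre then 48 mm above this point). Twisted clockwise from above (the pin at +x goes towards -y) they slide on it under the hooks. With the pins down in the notches the bar's centre is 43 mm above this point.
- slot (a point): Middle of the open slot on the stand's +x, at ledge height, 48 mm from the axis; the like slot is opposite. From above it is bounded anticlockwise by a guard post, 16 deg from its middle, and clockwise by the hook, which starts 16 deg from its middle.
- hook (a point): Middle of the hook next to that slot (another opposite): it arches over the ledge from 16 to 88 deg clockwise from the slot's middle, 44 to 63 mm from the axis, top 17 mm above the ledge, 3.5 mm of play above a pin; a stop closes its far end. Below it the ledge has the locking notch: 5 mm deep, some 14 mm wide, upright walls.
- notch_range (a point): Middle, at ledge height, of the stretch under that hook where the notch may lie: its middle is between 34 and 66 deg clockwise from the slot's middle (this point: 50 deg). The notches sit in a stiff ring set differently each time, and where is not given: keep light downward pressure while turning and feel for the drop. A pin held up passes over its notch.
- tin: Bystander: round red cocoa tin with a cream lid, 64 mm across and 64 mm high, upright; origin at the centre of its underside.
- sweet: Bystander: dark blue twist-wrapped sweet, 29x60x18 mm, lying; origin at the centre of its underside.
- spool: Bystander: red ribbon spool, 53 mm across and 22 mm high, lying flat; origin at the centre of its underside.
There are look-alikes about, which are no part of the job. There is more than one size of the sieve; the job needs the larger.

How it is judged:
By the outcome, as a careful person would: the job done as asked, in the order asked, and still so for the second after the job is handed in, with the robot touching nothing.
It also fails if it takes over 61 s, if anything falls off the work surface, if the arm or the gripper's body presses on something with over 40 N, if the wrist force passes 120 N, or if a joint passes its speed limit or range.

ROBOT

A 6-joint arm with a two-finger parallel gripper is mounted at the origin on a cart in front of the work surface, level with it; the furniture and walls round the work are solid. World frame = base frame: x ahead of the robot, y to its left, z up, the work surface at z = 0. Lengths are in mm, angles in rad, forces in N, time in s.
With the tool pointing down it reaches from about 250 to 775 mm from the base axis. Payload 4 kg.
Tool frame: the origin (TCP) lies on the centre line of the jaws, within the pads' length; the fingertips stand 14 mm ahead of it and the grasp point (between the pads) lies 5 mm behind it; y points along the fingers, z is the direction in which the jaws open and shut, and the axes are right-handed (so a half turn about y gives the same grasp; the last joint's range is limited). The gripper opens to 85 mm and grips with 20 to 120 N. Pads are 22 mm wide; open, the fingers measure 114 mm over their backs; the gripper's body (76 mm by 85 mm) begins 54 mm behind the grasp point. The pads swing forward as they close: fully open they stand 13 mm farther back than shut.
Start: joints at [1.093, 0.087, 1.371, -0, 1.684, -0.103], TCP at [201.357, 511.832, 245.341] pointing down, gripper open.
Joint ranges: [-3.1, 3.1], [-0.76, 2.03], [0.27, 2.55], [-1.08, 4.22], [0.17, 2.65], [-2.57, 2.57]. Speed limits (rad/s): [2.79, 2.79, 3.14, 3.14, 3.14, 3.14].

INTERFACE

Orientations are given as a unit quaternion [w, x, y, z].
In Python, from plant import * gives the robot as it stands. The module is installed in compiled form; this text tells all that it offers.
- The arm moves only by the tool play_rows, never from a script. Its argument "rows" is a list of rows, each an object of numbers: "x", "y", "z": the shift along the tool's x, y, z in mm; "ax", "ay", "az": the turn, a rotation vector about the tool's x, y, z in rad; "jaw": the finger opening in mm, from 0 to 85.4. In form: [{"x": .., "y": .., "z": .., "ax": .., "ay": .., "az": .., "jaw": ..}, ...]. A call has 1 to 8 rows; each row is the pose to reach, as a shift and turn from the pose commanded when the call began, along the tool's axes at that moment; what a row does not reach only later rows make up. A row lasts 1/10 s, in which the tool goes at most 50 mm and 8.59 degrees, less where a joint would pass 70% of its speed; a pose out of reach is approached as far as the arm can. A call with a gripper value outside its range is refused whole. The fingers move at their own pace and stop on an object; "squeeze" is the grip in N (left out, the last holds). Time passes only in rows, so rows that repeat a pose let the fingers close. It gives the time, the measured TCP pose, the force and the opening at its end, in the units of the state.
- read_state(): the state, without advancing time (a new reading comes with each control period).
- get_image(name): name is "side" or "top" or "wrist"; returns a dict with "pixels" (420x560x3 uint8, red, green, blue), "fov_y" (degrees; the focal length in pixels is half the picture's height over the tangent of half this angle, whatever the lens; pixels are square), "cx", "cy" (the principal point, pixels), "D" ([k1, k2, p1, p2, k3] as OpenCV has them; the pictures are not rectified), "origin" and "rotation" of the camera in the world; the wrist camera has in their place "T_tool_cam" (4x4, takes a point from camera to tool coordinates, whose origin is the TCP and whose axes are the tool frame's). Camera axes: x right, y up, looking along -z (the intrinsics and any distortion apply to the point x, -y, -z); pixel columns grow to the right and rows downward; lengths in mm; the calibration is good to about 2 mm. A picture is of the moment at which its call begins: read the wrist's pose just before it. There is no depth.
- job_done(): hands the job in, once; it reports no verdict.
The state is a dict: "clock": time; "joints": joint angles; "qvel": joint speeds; "joint_efforts": joint torques, N m; "position": TCP position; "ee_rot": TCP orientation; "wrist_force": force on the tool from outside, world axes, zero at the start; "ft_torque": the same for the moment, N m; "grip_width": finger opening in mm.
Only numpy, scipy, OpenCV 4.12 (cv2) and the standard library are available. Lean on these libraries where they do the work, as an engineer would, in place of code of your own. Each camera call takes 0.05 s, during which the arm holds its last target. There are 200 camera calls.

## Working session

There is one attempt and no reset: what is moved stays moved. The work goes in short steps, Python scripts to look and compute and a tool call to move; the robot and the scene stay as the last step left them, time stands still between calls to the robot, and variables do not carry over. Pictures are saved under pics/ and viewed, about 8 in all and at most 12, crops included, and the job is handed in when it is done.

Besides the shell and the picture viewer there is one more tool, called after "Request:" as a command line: name --argument value ..., lists and objects as JSON in quotes. play_rows: Moves the arm, as the interface text tells. Its arguments: {"type":"object","properties":{"rows":{"type":"array"},"squeeze":{"type":"number"}},"required":["rows"]}

```bash
mkdir -p pics; cat > h.py <<'E'
from plant import *
import numpy as np, cv2
from scipy.spatial.transform import Rotation as R
def q2R(q): return R.from_quat([q[1],q[2],q[3],q[0]]).as_matrix()
def grab(name):
    s=read_state(); d=get_image(name)
    if name=="wrist":
        T=np.array(d["T_tool_cam"]); Rt=q2R(s["ee_rot"])
        d["rotation"]=Rt@T[:3,:3]; d["origin"]=np.array(s["position"])+Rt@T[:3,3]
    d["rotation"]=np.array(d["rotation"]); d["origin"]=np.array(d["origin"])
    if d["rotation"].shape!=(3,3): d["rotation"]=q2R(d["rotation"])
    f=210/np.tan(np.radians(d["fov_y"])/2); d["K"]=np.array([[f,0,d["cx"]],[0,f,d["cy"]],[0,0,1.]])
    d["D"]=np.array(d["D"],float); return d
def save(d,fn): cv2.imwrite("pics/"+fn,cv2.cvtColor(d["pixels"],cv2.COLOR_RGB2BGR))
def pix2z(d,u,v,z):
    p=cv2.undistortPoints(np.array([[[u,v]]],float),d["K"],d["D"])[0,0]
    r=d["rotation"]@np.array([p[0],-p[1],-1]); o=d["origin"]; return o+r*(z-o[2])/r[2]
def proj(d,P):
    c=(np.atleast_2d(P)-d["origin"])@d["rotation"]; c=c*[1,-1,-1]
    return cv2.projectPoints(c.reshape(-1,1,3),np.zeros(3),np.zeros(3),d["K"],d["D"])[0][:,0]
E
python3 - <<'E'
from h import *
import pickle
a=grab("top");b=grab("side");w=grab("wrist")
for n,d in zip(("top","side","wrist"),(a,b,w)): save(d,n+"1.png"); print(n,d["origin"].round(),d["rotation"].round(2).tolist(),d["fov_y"],d["D"])
pickle.dump((a,b,w),open("first.pkl","wb"))
s=read_state(); print({k:np.round(v,3).tolist() for k,v in s.items()}); print(q2R(s["ee_rot"]).round(2))
E
```

```text
top [ 3.750e+02 -1.000e+00  1.035e+03] [[-0.1, 0.97, -0.2], [-0.99, -0.1, 0.02], [0.0, 0.2, 0.98]] 52.58064552557546 [-0.10592756  0.          0.          0.          0.        ]
side [ 292. -630.  686.] [[0.91, 0.26, -0.31], [-0.41, 0.61, -0.68], [0.02, 0.75, 0.66]] 54.62151888852349 [-0.12235344  0.          0.          0.          0.        ]
wrist [124. 542. 373.] [[0.36, -0.88, -0.3], [0.93, 0.34, 0.12], [-0.0, -0.32, 0.95]] 70.09264559153077 [0.0099819 0.        0.        0.        0.       ]
{'clock': 0.15, 'joints': [1.093, 0.088, 1.372, 0.0, 1.684, -0.103], 'qvel': [0.001, -0.001, -0.006, 0.002, -0.0, 0.0], 'joint_efforts': [0.002, -35.237, -31.368, -0.0, 0.008, 0.0], 'position': [201.17, 511.48, 244.373], 'ee_rot': [-0.694, 0.695, -0.132, 0.132], 'wrist_force': [-0.205, -0.369, 0.214], 'ft_torque': [-0.05, 0.053, -0.032], 'grip_width': 84.942}
[[ 0.93 -0.    0.37]
 [-0.37 -0.    0.93]
 [-0.   -1.   -0.  ]]
```

View pics/top1.png

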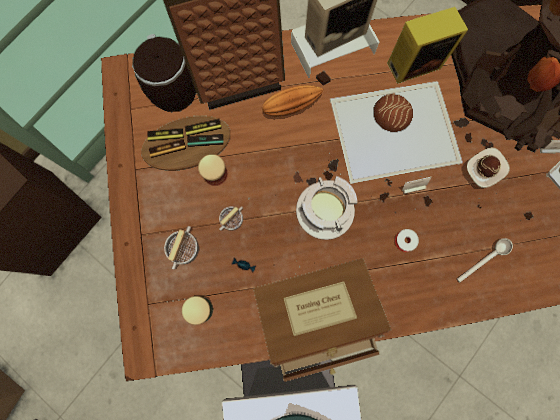

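View pics/side1.png

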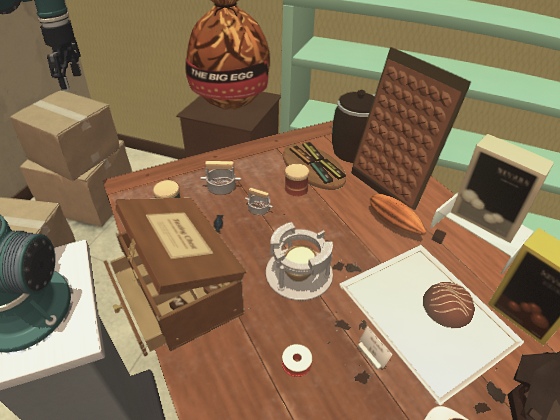

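The top view shows the large sieve at (180,247), the small look-alike at (231,217), the stand at (327,207), the sweet at (243,264), tins at (211,167) and (196,310), and the spool at (407,240). The side view agrees with this. Next I'll enlarge the sieve and the stand.

```bash
python3 - <<'E'
from h import *
import pickle
a,b,w=pickle.load(open("first.pkl","rb"))
def crop(d,u,v,h): return cv2.resize(d["pixels"][v-h:v+h,u-h:u+h],(400,300) if 0 else (300,300),interpolation=cv2.INTER_CUBIC)
im=np.vstack([np.hstack([crop(a,180,247,30),crop(a,327,207,38)]),np.hstack([crop(b,221,178,30),crop(b,300,262,45)])])
save({"pixels":im},"crops.png")
print("sieve",pix2z(a,180,247,70).round(),"small",pix2z(a,231,217,50).round(),"stand ctr",pix2z(a,329,205,80).round(), "sweet",pix2z(a,243,264,9).round(),"tins",pix2z(a,211,167,64).round(),pix2z(a,196,310,64).round())
print("side sieve",pix2z(b,220,163,70).round(),"stand",pix2z(b,302,250,80).round())
E
```

```text
sieve [508. 213.  70.] small [570.  93.  50.] stand ctr [ 569. -136.   80.] sweet [460.  78.   9.] tins [693. 130.  64.] [363. 188.  64.]
side sieve [520. 224.  70.] stand [ 575. -144.   80.]
```

View pics/crops.png

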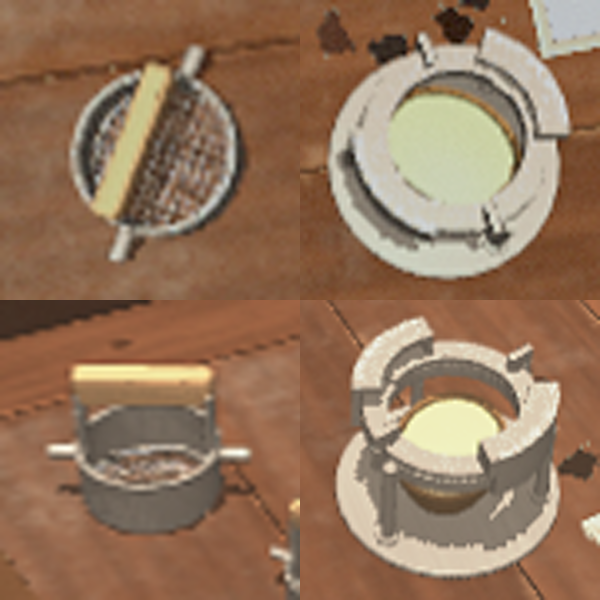

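The sieve crop (scale 5) shows the bar centre near (176.4,245) and the pins pointing up-right. The stand crop shows guard posts at the top and the bottom-right, so the slots face roughly ±x. I'll measure the bar and plan the approach.

```bash
cat >> h.py <<'E'
def rel(P,yaw):
    s=read_state(); Rt=q2R(s["ee_rot"]); t=Rt.T@(np.array(P)-np.array(s["position"]))
    c,n=np.cos(yaw),np.sin(yaw); Rg=np.array([[c,0,-n],[n,0,c],[0,-1,0]])
    return t.round(1), R.from_matrix(Rt.T@Rg).as_rotvec().round(3)
E
python3 - <<'E'
from h import *
import pickle
a,b,w=pickle.load(open("first.pkl","rb"))
T=lambda x,y:(150+x/5,217+y/5)
e=[pix2z(a,*T(*p),80) for p in((157,70),(105,212))]; p=[pix2z(a,*T(*p),26) for p in((197,52),(118,258))]
for q in(e,p): d=q[0]-q[1]; print(((q[0]+q[1])/2).round(),np.linalg.norm(d).round(1),np.arctan2(d[1],d[0]).round(3))
S=lambda x,y:(289+(x-300)/3.95,169+y/3.95)
c=pix2z(a,329,205,80); 
for q,z in(((425,48),90),((480,45),97),((497,230),90)): print(pix2z(a,*S(*q),z).round())
print(rel([505,215,230],-0.4)); print(rel([569,-138,260],0))
E
```

```text
[512. 220.  80.] 68.2 -0.416
[512. 220.  26.] 104.8 -0.434
[ 624. -123.   90.]
[ 621. -154.   97.]
[ 513. -151.   90.]
(array([ 391.3,   14.6, -164.7]), array([ 0.002,  0.025, -0.   ]))
(array([ 580. ,  -14.9, -469.8]), array([ 0.002, -0.375, -0.001]))
```

Request:
play_rows --rows '[{"x": 48, "y": 1, "z": -18, "jaw": 85}, {"x": 96, "y": 2, "z": -37}, {"x": 144, "y": 4, "z": -56}, {"x": 190, "y": 6, "z": -76}, {"x": 238, "y": 8, "z": -95}, {"x": 286, "y": 10, "z": -114, "ay": 0.02}, {"x": 332, "y": 10, "z": -132, "ay": 0.05}, {"x": 378, "y": 10, "z": -150, "ay": 0.05}]'

```text
invalid input at $.rows[0]: expected keys x, y, z, ax, ay, az, jaw
```

Request:
play_rows --rows '[{"x": 18, "z": -7}, {"x": 18, "z": -7}, {"x": 18, "z": -7}]'

```text
invalid input at $.rows[0]: expected keys x, y, z, ax, ay, az, jaw
```

```bash
python3 - <<'E'
from h import *
import pickle
w=grab("wrist"); save(w,"wsieve.png"); pickle.dump(w,open("ws.pkl","wb"))
s=read_state(); print(s["clock"],np.round(s["position"],1),np.round(s["joints"],3))
print(proj(w,[[512,220,80],[512,220,0],[512+46*.906,220-46*.42,26]]).round())
print(rel([569,-138,250],0.05))
E
```

```text
0.2 [201.2 511.6 244.6] [ 1.093  0.088  1.372  0.     1.684 -0.103]
[[168. 461.]
 [184. 408.]
 [181. 443.]]
(array([ 580. ,   -4.9, -469.8]), array([ 0.001, -0.425, -0.   ]))
```

View pics/wsieve.png

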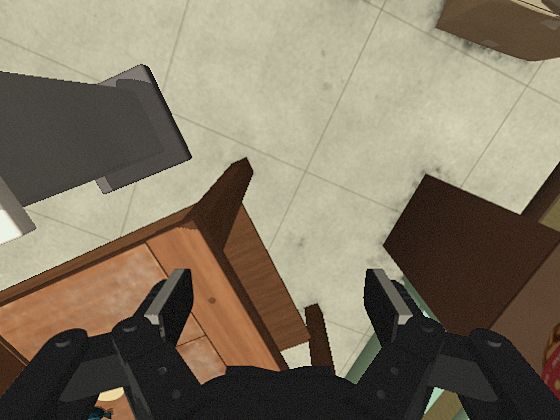

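The calls were refused because every row needs all the keys. This wrist view, taken from the start pose, shows only the floor and the table corner.

Request:
play_rows --rows '[{"x": 48, "y": 1, "z": -18, "ax": 0, "ay": 0, "az": 0, "jaw": 85}, {"x": 96, "y": 2, "z": -37, "ax": 0, "ay": 0, "az": 0, "jaw": 85}, {"x": 144, "y": 4, "z": -56, "ax": 0, "ay": 0, "az": 0, "jaw": 85}, {"x": 190, "y": 6, "z": -76, "ax": 0, "ay": 0, "az": 0, "jaw": 85}, {"x": 238, "y": 8, "z": -95, "ax": 0, "ay": 0, "az": 0, "jaw": 85}, {"x": 286, "y": 10, "z": -114, "ax": 0, "ay": 0.02, "az": 0, "jaw": 85}, {"x": 332, "y": 10, "z": -132, "ax": 0, "ay": 0.05, "az": 0, "jaw": 85}, {"x": 378, "y": 10, "z": -150, "ax": 0, "ay": 0.05, "az": 0, "jaw": 85}]'

```text
clock: 1.0
position: [494.2, 236.9, 235.1]
ee_rot: [0.691, -0.691, 0.149, -0.149]
wrist_force: [0.6, 1.7, -0.6]
grip_width: 84.7
```

Request:
play_rows --rows '[{"x": 18, "y": 0, "z": -7, "ax": 0, "ay": 0, "az": 0, "jaw": 85}, {"x": 18, "y": 0, "z": -7, "ax": 0, "ay": 0, "az": 0, "jaw": 85}, {"x": 18, "y": 0, "z": -7, "ax": 0, "ay": 0, "az": 0, "jaw": 85}]'

```text
clock: 1.3
position: [506.5, 224.6, 234.9]
ee_rot: [0.691, -0.691, 0.15, -0.149]
wrist_force: [-0.1, 0.5, 0.2]
grip_width: 85.1
```

```bash
python3 - <<'E'
from h import *
import pickle
w=grab("wrist"); save(w,"wsieve2.png"); pickle.dump(w,open("ws.pkl","wb"))
s=read_state(); print(s["clock"],np.round(s["position"],1),np.round(s["joints"],3))
print(proj(w,[[512,220,80],[512,220,0],[512+46*.906,220-46*.42,26]]).round())
print(rel([569,-138,250],0.05))
E
```

```text
1.35 [506.1 225.2 235.1] [ 3.160e-01  9.900e-02  1.378e+00  1.000e-03  1.665e+00 -8.300e-01]
[[276. 204.]
 [277. 185.]
 [276. 227.]]
(array([ 206.9,  -15.1, -305.1]), array([-0.   , -0.474, -0.001]))
```

View pics/wsieve2.png

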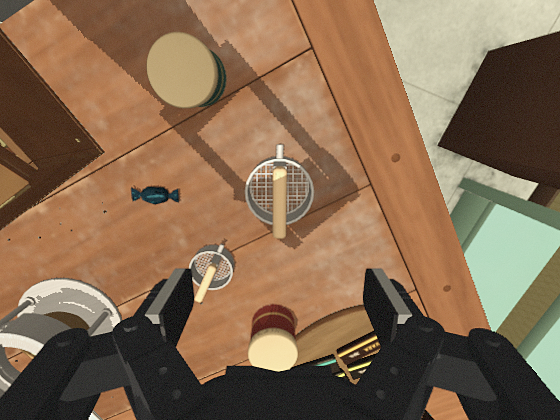

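```bash
python3 - <<'E'
from h import *
import pickle
w=pickle.load(open("ws.pkl","rb"))
im=w["pixels"][125:260,215:345]; save({"pixels":cv2.resize(im,None,fx=4,fy=4,interpolation=cv2.INTER_CUBIC)},"ws_c.png")
E
```

```text
(no output)
```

View pics/ws_c.png

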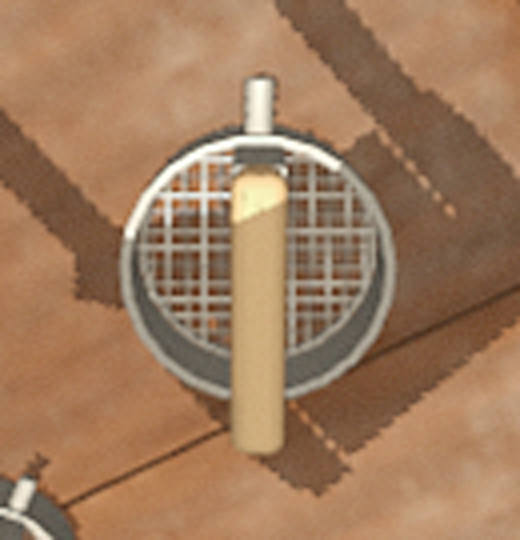

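Request:
play_rows --rows '[{"x": 25, "y": -2, "z": -38, "ax": 0, "ay": -0.06, "az": 0, "jaw": 85}, {"x": 51, "y": -4, "z": -76, "ax": 0, "ay": -0.12, "az": 0, "jaw": 85}, {"x": 77, "y": -6, "z": -114, "ax": 0, "ay": -0.18, "az": 0, "jaw": 85}, {"x": 103, "y": -8, "z": -152, "ax": 0, "ay": -0.24, "az": 0, "jaw": 85}, {"x": 129, "y": -10, "z": -190, "ax": 0, "ay": -0.3, "az": 0, "jaw": 85}, {"x": 155, "y": -12, "z": -228, "ax": 0, "ay": -0.36, "az": 0, "jaw": 85}, {"x": 181, "y": -14, "z": -266, "ax": 0, "ay": -0.42, "az": 0, "jaw": 85}, {"x": 205, "y": -15, "z": -303, "ax": 0, "ay": -0.47, "az": 0, "jaw": 85}]'

```text
clock: 2.15
position: [568.8, -135.8, 250.9]
ee_rot: [0.707, -0.707, -0.018, 0.017]
wrist_force: [0.4, -0.2, 0.1]
grip_width: 84.6
```

Request:
play_rows --rows '[{"x": 0, "y": 0, "z": 0, "ax": 0, "ay": 0, "az": 0, "jaw": 85}, {"x": 0, "y": 0, "z": 0, "ax": 0, "ay": 0, "az": 0, "jaw": 85}, {"x": 0, "y": 0, "z": 0, "ax": 0, "ay": 0, "az": 0, "jaw": 85}, {"x": 0, "y": 0, "z": 0, "ax": 0, "ay": 0, "az": 0, "jaw": 85}]'

```text
clock: 2.55
position: [568.6, -133.8, 250.6]
ee_rot: [0.707, -0.707, -0.017, 0.017]
wrist_force: [-1.0, -0.3, -0.2]
grip_width: 85.1
```

```bash
python3 - <<'E'
from h import *
import pickle
w=grab("wrist"); pickle.dump(w,open("wst.pkl","wb"))
s=read_state(); print(s["clock"],np.round(s["position"],1),np.round(s["joints"],3))
p=proj(w,[[569,-138,80],[617,-138,80],[521,-138,80]]); print(p.round())
u,v=p[0].astype(int); im=w["pixels"][max(0,v-100):v+100,u-110:u+110]; print(max(0,v-100),u-110); save({"pixels":cv2.resize(im,None,fx=3,fy=3,interpolation=cv2.INTER_CUBIC)},"wst_c.png")
E
```

```text
2.6 [ 568.6 -133.9  250.6] [-0.329  0.162  1.277  0.     1.702 -1.947]
[[274. 193.]
 [272. 236.]
 [276. 146.]]
93 163
```

View pics/wst_c.png

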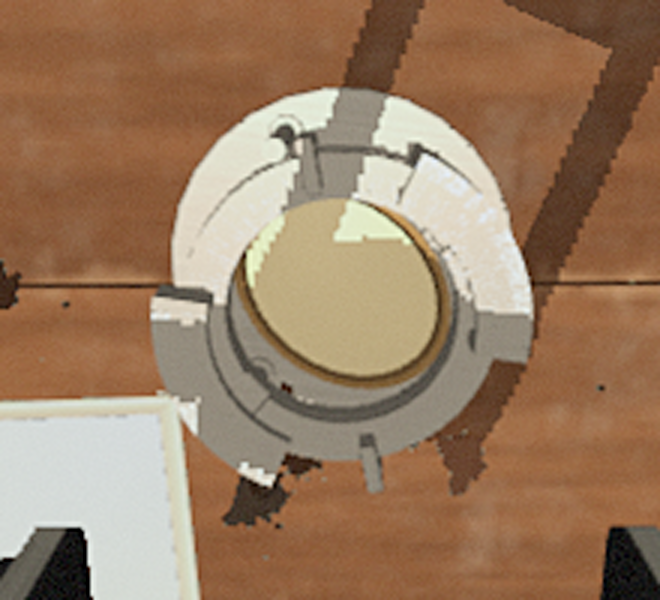

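The sieve crop shows the bar in columns 232–285 and rows 172–452, and the rim centred near (259,267). The stand crop shows the near hook's start edge at (290,440)–(270,488), the post near (370,462), the hook's outer-end corners at (150,298) and (530,362), and the far hook's start near (410,160). I'll fit both and draw an overlay.

```bash
cat > fit.py <<'E'
from h import *
import pickle
from scipy.optimize import least_squares
w=pickle.load(open("ws.pkl","rb"))
S=lambda x,y:(215+x/4,125+y/4)
for n,q,z in(("rim",(259,267),34),("barmid",(258.5,313),80),("bartop",(258.5,174),80),("barbot",(258.5,452),80),("pintip",(260,75),26),("rimL",(121,267),34),("rimR",(396,267),34),("rimT",(259,135),34),("rimB",(259,400),34)): print(n,pix2z(w,*S(*q),z).round(1))
d=pickle.load(open("wst.pkl","rb")); T=lambda x,y:(163+x/3,93+y/3)
for n,q,z in(("Aend",(150,298),97),("Bend",(530,362),97),("Ast_o",(270,488),97),("Ast_i",(290,440),97),("postface",(362,437),90),("Bst_o",(416,152),97),("Bst_i",(402,198),97)):
    p=pix2z(d,*T(*q),z); v=p[:2]-[569,-138]; print(n,p.round(1),np.hypot(*v).round(1),np.degrees(np.arctan2(v[1],v[0])).round(1))
E
python3 fit.py
python3 - <<'E'
from h import *
import pickle
d=pickle.load(open("wst.pkl","rb")); im=d["pixels"][93:293,163:383].copy(); im=cv2.resize(im,None,fx=3,fy=3,interpolation=cv2.INTER_CUBIC)
c=np.array([569,-138]); phi=-8
def poly(P,col):
    q=(proj(d,P)-[163,93])*3; cv2.polylines(im,[q.round().astype(np.int32)],False,col,1,cv2.LINE_AA)
def arc(r,a0,a1,z): t=np.radians(np.linspace(a0,a1,40)+phi); return np.c_[c[0]+r*np.cos(t),c[1]+r*np.sin(t),0*t+z]
for k in(0,180):
    poly(np.vstack([arc(63,k-16,k-88,97),arc(44,k-88,k-16,97),arc(63,k-16,k-16,97)[:1]]),(255,0,0))
    poly(np.vstack([arc(40,k+16,k+16,80)[:1],arc(63,k+16,k+16,80)[:1]]),(0,0,255))
    poly(np.vstack([arc(40,k+16,k+16,97)[:1],arc(63,k+16,k+16,97)[:1]]),(0,255,0))
poly(arc(40.5,0,360,80),(0,255,0)); poly(arc(73,0,360,4),(255,0,255))
save({"pixels":im},"ov.png")
E
```

```text
rim [513.5 223.5  34. ]
barmid [512.8 223.5  80. ]
bartop [481.  237.7  80. ]
barbot [547.1 208.1  80. ]
pintip [465.5 245.5  26. ]
rimL [497.4 187.7  34. ]
rimR [529.6 259.1  34. ]
rimT [479.3 238.9  34. ]
rimB [550.7 206.9  34. ]
Aend [ 566.5 -197.3   97. ] 59.4 -92.4
Bend [582.4 -71.2  97. ] 68.1 78.7
Ast_o [ 633.5 -156.8   97. ] 67.1 -16.2
Ast_i [ 614.8 -150.3   97. ] 47.4 -15.1
postface [ 615.6 -125.4   90. ] 48.2 15.2
Bst_o [ 515.7 -114.4   97. ] 58.3 156.1
Bst_i [ 530.  -117.7   97. ] 44.0 152.5
```

View pics/ov.png

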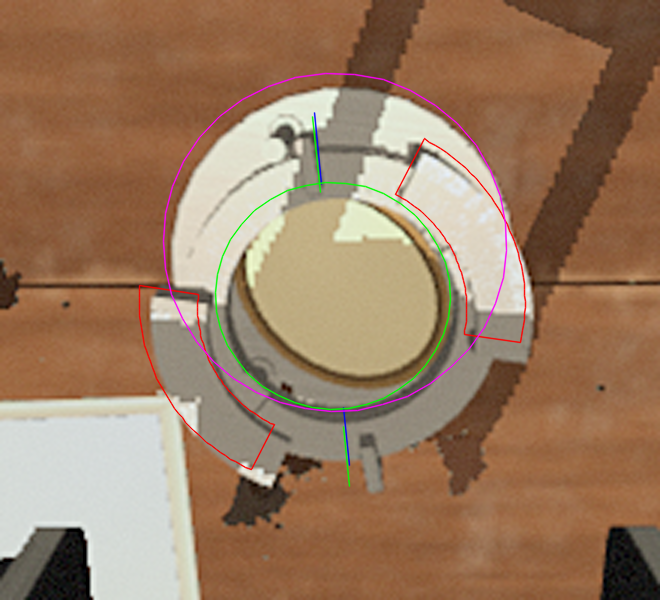

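The overlay sits about 5 mm too low in x and 3 mm too low in y. Its angle is about 4° off. I'll fit it by least squares.

```bash
cat > fit2.py <<'E'
from h import *
import pickle
from scipy.optimize import least_squares
d=pickle.load(open("wst.pkl","rb"))
O=[(63,-88,150,298),(63,92,530,362),(44,-88,208,303),(44,92,478,360),(63,-16,270,488),(44,-16,290,440),(63,164,416,152),(44,164,402,198)]
O=np.array(O,float); uv=np.c_[163+O[:,2]/3,93+O[:,3]/3]
def P(p):
    t=np.radians(O[:,1])+p[2]; return np.c_[p[0]+O[:,0]*np.cos(t),p[1]+O[:,0]*np.sin(t),0*t+97]
f=lambda p:(proj(d,P(p))-uv).ravel()
r=least_squares(f,[569,-138,-.1],loss="soft_l1"); print(r.x.round(3),np.degrees(r.x[2])); print(f(r.x).reshape(-1,2).round(1).tolist())
im=cv2.resize(d["pixels"][93:293,163:383],None,fx=3,fy=3,interpolation=cv2.INTER_CUBIC)
c=r.x[:2]; phi=np.degrees(r.x[2])
def poly(P,col):
    q=(proj(d,P)-[163,93])*3; cv2.polylines(im,[q.round().astype(np.int32)],False,col,1,cv2.LINE_AA)
def arc(r,a0,a1,z): t=np.radians(np.linspace(a0,a1,40)+phi); return np.c_[c[0]+r*np.cos(t),c[1]+r*np.sin(t),0*t+z]
for k in(0,180):
    poly(np.vstack([arc(63,k-16,k-88,97),arc(44,k-88,k-16,97),arc(63,k-16,k-16,97)[:1]]),(255,0,0))
    poly(np.vstack([arc(40,k+16,k+16,80)[:1],arc(63,k+16,k+16,80)[:1]]),(0,0,255))
    poly(np.vstack([arc(44,k+16,k+16,97)[:1],arc(63,k+16,k+16,97)[:1]]),(0,255,0))
poly(arc(40.5,0,360,80),(0,255,0)); poly(arc(73,0,360,4),(255,0,255))
save({"pixels":im},"ov2.png")
print(rel([513,223,120],-0.42),rel([513,223,150],-0.42))
E
python3 fit2.py
```

```text
[ 5.7368e+02 -1.3423e+02 -1.1600e-01] -6.649713695373818
[[0.4, 2.1], [0.2, -3.4], [0.4, 2.8], [-1.2, -5.1], [-1.6, -1.5], [-0.8, -0.5], [4.7, 0.1], [0.2, 3.3]]
(array([-38.5, 130.7, 359.1]), array([-0.   ,  0.468,  0.   ])) (array([-38.5, 100.7, 359.2]), array([-0.   ,  0.468,  0.   ]))
```

View pics/ov2.png

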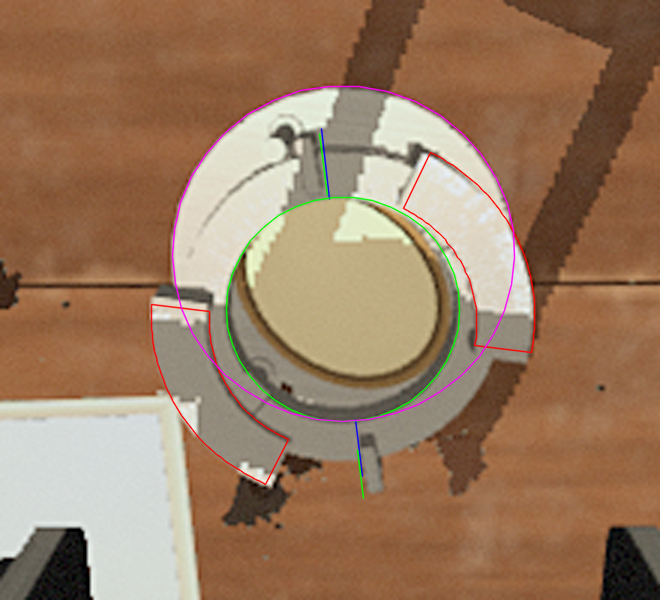

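The overlay now matches the base circle, the hole and the hook arcs, giving a centre of (573.7,-134.2). The starts and posts put the slot yaw at about -0.10 rad. The sieve is at (514,223) with yaw -0.423. I'll go back and grasp it.

Request:
play_rows --rows '[{"x": -5, "y": 5, "z": 46, "ax": 0, "ay": 0.06, "az": 0, "jaw": 85}, {"x": -10, "y": 15, "z": 92, "ax": 0, "ay": 0.12, "az": 0, "jaw": 85}, {"x": -15, "y": 25, "z": 138, "ax": 0, "ay": 0.18, "az": 0, "jaw": 85}, {"x": -20, "y": 35, "z": 184, "ax": 0, "ay": 0.24, "az": 0, "jaw": 85}, {"x": -25, "y": 45, "z": 230, "ax": 0, "ay": 0.3, "az": 0, "jaw": 85}, {"x": -30, "y": 55, "z": 276, "ax": 0, "ay": 0.36, "az": 0, "jaw": 85}, {"x": -35, "y": 70, "z": 320, "ax": 0, "ay": 0.42, "az": 0, "jaw": 85}, {"x": -38, "y": 90, "z": 359, "ax": 0, "ay": 0.468, "az": 0, "jaw": 85}]'

```text
clock: 3.4
position: [513.6, 224.5, 161.4]
ee_rot: [0.692, -0.691, 0.147, -0.149]
wrist_force: [0.4, -0.6, -0.7]
grip_width: 85.2
```

Request:
play_rows --rows '[{"x": 0, "y": 0, "z": 0, "ax": 0, "ay": 0, "az": 0, "jaw": 85}, {"x": 0, "y": 0, "z": 0, "ax": 0, "ay": 0, "az": 0, "jaw": 85}, {"x": 0, "y": 0, "z": 0, "ax": 0, "ay": 0, "az": 0, "jaw": 85}, {"x": 0, "y": 0, "z": 0, "ax": 0, "ay": 0, "az": 0, "jaw": 85}]'

```text
clock: 3.8
position: [515.1, 220.2, 161.5]
ee_rot: [0.692, -0.691, 0.148, -0.15]
wrist_force: [-0.3, 0.4, -0.3]
grip_width: 85.2
```

```bash
python3 - <<'E'
from h import *
for i in range(3):
    s=read_state(); print(s["clock"],np.round(s["position"],1),np.round(s["joints"],3),rel([514,223,65],-0.423)); 
E
```

```text
3.8 [515.1 220.2 161.5] [ 0.303  0.139  1.48  -0.     1.52  -0.844] (array([-2.3, 96.5,  2. ]), array([-0.001, -0.001,  0.002]))
3.8 [515.1 220.2 161.5] [ 0.303  0.139  1.48  -0.     1.52  -0.844] (array([-2.3, 96.5,  2. ]), array([-0.001, -0.001,  0.002]))
3.8 [515.1 220.2 161.5] [ 0.303  0.139  1.48  -0.     1.52  -0.844] (array([-2.3, 96.5,  2. ]), array([-0.001, -0.001,  0.002]))
```

Request:
play_rows --rows '[{"x": -2, "y": 30, "z": 2, "ax": 0, "ay": 0, "az": 0, "jaw": 85}, {"x": -2, "y": 60, "z": 2, "ax": 0, "ay": 0, "az": 0, "jaw": 85}, {"x": -2, "y": 80, "z": 2, "ax": 0, "ay": 0, "az": 0, "jaw": 70}, {"x": -2, "y": 92, "z": 2, "ax": 0, "ay": 0, "az": 0, "jaw": 50}, {"x": -2, "y": 96, "z": 2, "ax": 0, "ay": 0, "az": 0, "jaw": 40}, {"x": -2, "y": 96, "z": 2, "ax": 0, "ay": 0, "az": 0, "jaw": 30}, {"x": -2, "y": 96, "z": 2, "ax": 0, "ay": 0, "az": 0, "jaw": 24}, {"x": -2, "y": 96, "z": 2, "ax": 0, "ay": 0, "az": 0, "jaw": 20}]' --squeeze 45

```text
clock: 4.6
position: [514.4, 224.0, 65.9]
ee_rot: [0.692, -0.691, 0.147, -0.149]
wrist_force: [-0.2, -0.1, 0.0]
grip_width: 19.9
```

Request:
play_rows --rows '[{"x": 0, "y": 0, "z": 0, "ax": 0, "ay": 0, "az": 0, "jaw": 16}, {"x": 0, "y": 0, "z": 0, "ax": 0, "ay": 0, "az": 0, "jaw": 12}, {"x": 0, "y": 0, "z": 0, "ax": 0, "ay": 0, "az": 0, "jaw": 5}, {"x": 0, "y": 0, "z": 0, "ax": 0, "ay": 0, "az": 0, "jaw": 5}, {"x": 0, "y": 0, "z": 0, "ax": 0, "ay": 0, "az": 0, "jaw": 5}, {"x": 0, "y": 0, "z": 0, "ax": 0, "ay": 0, "az": 0, "jaw": 5}]'

```text
clock: 5.2
position: [513.9, 223.7, 65.3]
ee_rot: [0.692, -0.691, 0.148, -0.149]
wrist_force: [-1.3, -1.7, 4.4]
grip_width: 13.4
```

```bash
python3 - <<'E'
from h import *
s=read_state(); print(s["clock"],np.round(s["position"],1),s["grip_width"],s["wrist_force"],rel([573.7,-134.2,190],-0.1))
E
```

```text
5.2 [513.9 223.7  65.3] 13.4498186121489 [-1.2774749  -1.65669326  4.42144529] (array([ 201.6, -124.7, -301.8]), array([-0.001, -0.323,  0.001]))
```

Request:
play_rows --rows '[{"x": 0, "y": -20, "z": 0, "ax": 0, "ay": 0, "az": 0, "jaw": 5}, {"x": 0, "y": -60, "z": 0, "ax": 0, "ay": 0, "az": 0, "jaw": 5}, {"x": 0, "y": -100, "z": 0, "ax": 0, "ay": 0, "az": 0, "jaw": 5}, {"x": 15, "y": -125, "z": -22, "ax": 0, "ay": -0.03, "az": 0, "jaw": 5}, {"x": 35, "y": -125, "z": -52, "ax": 0, "ay": -0.06, "az": 0, "jaw": 5}, {"x": 58, "y": -125, "z": -87, "ax": 0, "ay": -0.1, "az": 0, "jaw": 5}, {"x": 80, "y": -125, "z": -120, "ax": 0, "ay": -0.14, "az": 0, "jaw": 5}, {"x": 102, "y": -125, "z": -153, "ax": 0, "ay": -0.18, "az": 0, "jaw": 5}]'

```text
clock: 6.0
position: [543.0, 41.3, 187.7]
ee_rot: [0.702, -0.702, 0.086, -0.084]
wrist_force: [0.7, -0.1, -2.7]
grip_width: 13.5
```

```bash
python3 - <<'E'
from h import *
s=read_state(); print(s["clock"],np.round(s["position"],1),s["grip_width"],s["wrist_force"],rel([573.7,-134.2,190],-0.1))
E
```

```text
6.0 [543.   41.3 187.7] 13.53372711259536 [ 0.74551406 -0.05701163 -2.67036738] (array([  71.6,   -2.5, -163.2]), array([-0.   , -0.141, -0.002]))
```

Request:
play_rows --rows '[{"x": 16, "y": 0, "z": -36, "ax": 0, "ay": -0.03, "az": 0, "jaw": 5}, {"x": 32, "y": 0, "z": -74, "ax": 0, "ay": -0.06, "az": 0, "jaw": 5}, {"x": 50, "y": -1, "z": -114, "ax": 0, "ay": -0.1, "az": 0, "jaw": 5}, {"x": 62, "y": -2, "z": -140, "ax": 0, "ay": -0.13, "az": 0, "jaw": 5}, {"x": 68, "y": -2, "z": -153, "ax": 0, "ay": -0.14, "az": 0, "jaw": 5}, {"x": 68, "y": -2, "z": -153, "ax": 0, "ay": -0.14, "az": 0, "jaw": 5}, {"x": 68, "y": -2, "z": -153, "ax": 0, "ay": -0.14, "az": 0, "jaw": 5}, {"x": 68, "y": -2, "z": -153, "ax": 0, "ay": -0.14, "az": 0, "jaw": 5}]'

```text
clock: 6.8
position: [572.5, -121.1, 190.6]
ee_rot: [0.707, -0.706, 0.036, -0.035]
wrist_force: [0.1, 0.2, -3.3]
grip_width: 13.0
```

```bash
cat > ovs.py <<'E'
from h import *
import sys
def snap(fn,c=(573.7,-134.2),phi=-5.5):
    d=grab("wrist"); s=read_state(); o=np.array(s["position"]); Rt=q2R(s["ee_rot"])
    im=cv2.resize(d["pixels"][60:400,90:470],None,fx=1.75,fy=1.75,interpolation=cv2.INTER_CUBIC)
    def poly(P,col): cv2.polylines(im,[((proj(d,P)-[90,60])*1.75).round().astype(np.int32)],False,col,1,cv2.LINE_AA)
    def arc(r,a0,a1,z): t=np.radians(np.linspace(a0,a1,40)+phi); return np.c_[c[0]+r*np.cos(t),c[1]+r*np.sin(t),0*t+z]
    for k in(0,180):
        poly(np.vstack([arc(63,k-16,k-88,97),arc(44,k-88,k-16,97),arc(63,k-16,k-16,97)[:1]]),(255,0,0))
        poly(arc(40,k+16,k+16,80)[:1].repeat(2,0)*0+np.vstack([arc(40,k+16,k+16,80)[:1],arc(63,k+16,k+16,80)[:1]]),(0,0,255))
    poly(arc(73,0,360,4),(255,0,255))
    t=np.linspace(0,2*np.pi,60); cen=o+Rt@[0,-5,0]
    L=lambda P: cen+np.asarray(P)@Rt.T   # tool axes: x, y down, z
    poly(L(np.c_[38.5*np.cos(t),0*t+36,38.5*np.sin(t)]),(0,255,0))
    for sg in(1,-1): poly(L([[sg*38,44,0],[sg*54,44,0]]),(0,255,255))
    save({"pixels":im},fn); print(s["clock"],o.round(1),np.round(s["wrist_force"],1),rel([c[0],c[1],123],np.radians(phi)))
E
python3 -c "
from ovs import *
snap('hold.png')"
```

```text
6.85 [ 572.7 -121.1  190.9] [ 0.2 -0.2 -2.3] (array([  2.4,  67.9, -13. ]), array([-0.001, -0.005, -0.001]))
```

View pics/hold.png

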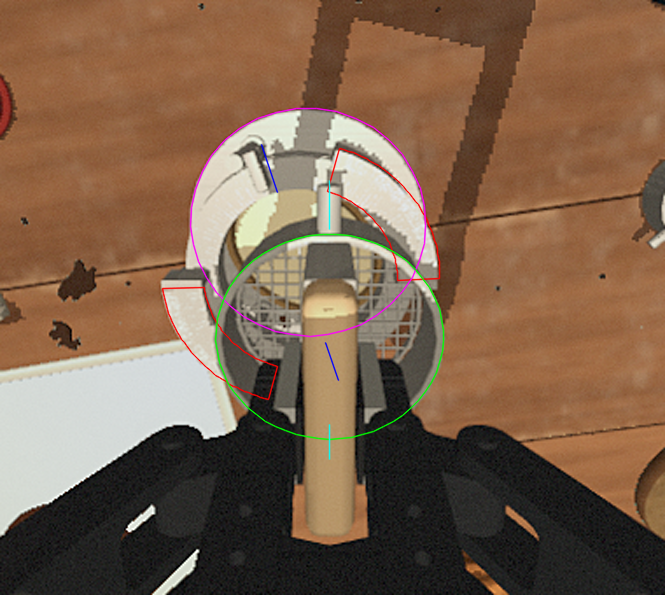

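The rim and pin overlay matches the held sieve, and the base and hook overlay matches the stand. I'll centre it and lower.

Request:
play_rows --rows '[{"x": 2.4, "y": 8, "z": -7, "ax": 0, "ay": -0.01, "az": 0, "jaw": 5}, {"x": 2.4, "y": 18, "z": -13, "ax": 0, "ay": -0.01, "az": 0, "jaw": 5}, {"x": 2.4, "y": 27, "z": -13, "ax": 0, "ay": -0.01, "az": 0, "jaw": 5}, {"x": 2.4, "y": 27, "z": -13, "ax": 0, "ay": -0.01, "az": 0, "jaw": 5}, {"x": 2.4, "y": 27, "z": -13, "ax": 0, "ay": -0.01, "az": 0, "jaw": 5}, {"x": 2.4, "y": 27, "z": -13, "ax": 0, "ay": -0.01, "az": 0, "jaw": 5}]'

```text
clock: 7.45
position: [574.1, -135.6, 164.6]
ee_rot: [0.706, -0.706, 0.033, -0.033]
wrist_force: [0.2, -0.1, -2.5]
grip_width: 12.7
```

```bash
cat > st.py <<'E'
from h import *
s=read_state(); Rt=q2R(s["ee_rot"]); print(s["clock"],np.round(s["position"],1),"yaw",np.arctan2(Rt[1,0],Rt[0,0]).round(3),np.round(s["wrist_force"],1),np.round(s["ft_torque"],2),rel([573.7,-134.2,123],-0.09))
E
python3 st.py
```

```text
7.45 [ 574.1 -135.6  164.6] yaw -0.093 [ 0.2 -0.1 -2.5] [ 0.01  0.02 -0.02] (array([-0.6, 41.6,  1.4]), array([-0.   , -0.003,  0.001]))
```

Request:
play_rows --rows '[{"x": -0.5, "y": 5, "z": 1.3, "ax": 0, "ay": 0, "az": 0, "jaw": 5}, {"x": -0.5, "y": 10, "z": 1.3, "ax": 0, "ay": 0, "az": 0, "jaw": 5}, {"x": -0.5, "y": 14, "z": 1.3, "ax": 0, "ay": 0, "az": 0, "jaw": 5}, {"x": -0.5, "y": 17, "z": 1.3, "ax": 0, "ay": 0, "az": 0, "jaw": 5}, {"x": -0.5, "y": 19, "z": 1.3, "ax": 0, "ay": 0, "az": 0, "jaw": 5}]'

```text
clock: 7.95
position: [573.3, -134.2, 144.7]
ee_rot: [0.706, -0.706, 0.033, -0.033]
wrist_force: [0.1, -0.1, -2.3]
grip_width: 13.2
```

Request:
play_rows --rows '[{"x": 0, "y": 2, "z": 0, "ax": 0, "ay": 0, "az": 0, "jaw": 5}, {"x": 0, "y": 4, "z": 0, "ax": 0, "ay": 0, "az": 0, "jaw": 5}, {"x": 0, "y": 6, "z": 0, "ax": 0, "ay": 0, "az": 0, "jaw": 5}]'

```text
clock: 8.25
position: [573.6, -134.4, 139.3]
ee_rot: [0.706, -0.706, 0.033, -0.033]
wrist_force: [0.0, 0.1, -2.8]
grip_width: 13.5
```

```bash
python3 st.py
```

```text
8.25 [ 573.6 -134.4  139.3] yaw -0.093 [ 0.   0.1 -2.8] [-0.01 -0.01 -0.  ] (array([ 0.1, 16.3,  0.2]), array([-0.   , -0.003,  0.   ]))
```

Its underside is now at 74 mm, inside the collar, with no contact felt. I'll keep lowering.

Request:
play_rows --rows '[{"x": 0, "y": 3, "z": 0, "ax": 0, "ay": 0, "az": 0, "jaw": 5}, {"x": 0, "y": 6, "z": 0, "ax": 0, "ay": 0, "az": 0, "jaw": 5}, {"x": 0, "y": 8, "z": 0, "ax": 0, "ay": 0, "az": 0, "jaw": 5}]'

```text
clock: 8.55
position: [573.4, -134.3, 130.8]
ee_rot: [0.706, -0.706, 0.033, -0.033]
wrist_force: [-0.3, 0.4, -2.9]
grip_width: 13.0
```

Request:
play_rows --rows '[{"x": 0, "y": 2, "z": 0, "ax": 0, "ay": 0, "az": 0, "jaw": 5}, {"x": 0, "y": 4, "z": 0, "ax": 0, "ay": 0, "az": 0, "jaw": 5}, {"x": 0, "y": 5, "z": 0, "ax": 0, "ay": 0, "az": 0, "jaw": 5}, {"x": 0, "y": 5, "z": 0, "ax": 0, "ay": 0, "az": 0, "jaw": 5}]'

```text
clock: 8.95
position: [573.4, -134.3, 126.1]
ee_rot: [0.706, -0.706, 0.033, -0.033]
wrist_force: [0.4, -1.0, -2.8]
grip_width: 13.7
```

```bash
python3 st.py
```

```text
8.95 [ 573.4 -134.3  126.1] yaw -0.093 [ 0.4 -1.  -2.8] [ 0.03  0.   -0.02] (array([0.3, 3.1, 0.1]), array([-0.   , -0.003, -0.   ]))
```

Now down in 0.5–1 mm steps until contact.

Request:
play_rows --rows '[{"x": 0, "y": 1, "z": 0, "ax": 0, "ay": 0, "az": 0, "jaw": 5}, {"x": 0, "y": 2, "z": 0, "ax": 0, "ay": 0, "az": 0, "jaw": 5}, {"x": 0, "y": 2, "z": 0, "ax": 0, "ay": 0, "az": 0, "jaw": 5}]'

```text
clock: 9.25
position: [573.5, -134.3, 124.2]
ee_rot: [0.706, -0.706, 0.033, -0.033]
wrist_force: [-0.8, 1.1, -1.7]
grip_width: 13.1
```

Request:
play_rows --rows '[{"x": 0, "y": 0.5, "z": 0, "ax": 0, "ay": 0, "az": 0, "jaw": 5}, {"x": 0, "y": 1, "z": 0, "ax": 0, "ay": 0, "az": 0, "jaw": 5}]'

```text
clock: 9.45
position: [573.6, -134.3, 123.4]
ee_rot: [0.706, -0.706, 0.033, -0.033]
wrist_force: [0.3, 0.4, -3.3]
grip_width: 13.6
```

Request:
play_rows --rows '[{"x": 0, "y": 0.5, "z": 0, "ax": 0, "ay": 0, "az": 0, "jaw": 5}, {"x": 0, "y": 0.5, "z": 0, "ax": 0, "ay": 0, "az": 0, "jaw": 5}]'

```text
clock: 9.65
position: [573.6, -134.3, 123.2]
ee_rot: [-0.706, 0.706, -0.033, 0.033]
wrist_force: [-1.3, 0.8, -1.4]
grip_width: 13.4
```

Request:
play_rows --rows '[{"x": 0, "y": 0.5, "z": 0, "ax": 0, "ay": 0, "az": 0, "jaw": 5}, {"x": 0, "y": 0.5, "z": 0, "ax": 0, "ay": 0, "az": 0, "jaw": 5}]'

```text
clock: 9.85
position: [573.6, -134.4, 123.1]
ee_rot: [-0.706, 0.706, -0.033, 0.033]
wrist_force: [-1.8, 0.5, 1.4]
grip_width: 12.9
```

Contact is at z≈123.1, as expected for pins on the ledge. I'll press a touch more and twist.

Request:
play_rows --rows '[{"x": 0, "y": 0.4, "z": 0, "ax": 0, "ay": 0.03, "az": 0, "jaw": 5}, {"x": 0, "y": 0.4, "z": 0, "ax": 0, "ay": 0.07, "az": 0, "jaw": 5}, {"x": 0, "y": 0.4, "z": 0, "ax": 0, "ay": 0.11, "az": 0, "jaw": 5}, {"x": 0, "y": 0.4, "z": 0, "ax": 0, "ay": 0.15, "az": 0, "jaw": 5}, {"x": 0, "y": 0.4, "z": 0, "ax": 0, "ay": 0.19, "az": 0, "jaw": 5}, {"x": 0, "y": 0.4, "z": 0, "ax": 0, "ay": 0.23, "az": 0, "jaw": 5}]'

```text
clock: 10.45
position: [574.5, -134.8, 123.1]
ee_rot: [-0.697, 0.698, -0.113, 0.116]
wrist_force: [-0.2, -0.3, 3.0]
grip_width: 13.3
```

```bash
python3 st.py
```

```text
10.45 [ 574.5 -134.8  123.1] yaw -0.325 [-0.2 -0.3  3. ] [-0.08  0.07  0.14] (array([-0.9,  0.1,  0.4]), array([ 0.001, -0.235,  0.003]))
```

Request:
play_rows --rows '[{"x": -0.4, "y": 0, "z": 0.2, "ax": 0, "ay": 0.04, "az": 0, "jaw": 5}, {"x": -0.4, "y": 0, "z": 0.2, "ax": 0, "ay": 0.08, "az": 0, "jaw": 5}, {"x": -0.4, "y": 0, "z": 0.2, "ax": 0, "ay": 0.12, "az": 0, "jaw": 5}, {"x": -0.4, "y": 0, "z": 0.2, "ax": 0, "ay": 0.16, "az": 0, "jaw": 5}, {"x": -0.4, "y": 0, "z": 0.2, "ax": 0, "ay": 0.2, "az": 0, "jaw": 5}]'

```text
clock: 10.95
position: [574.1, -134.7, 123.1]
ee_rot: [-0.683, 0.683, -0.183, 0.185]
wrist_force: [0.2, -1.0, 2.9]
grip_width: 13.4
```

```bash
python3 st.py
```

```text
10.95 [ 574.1 -134.7  123.1] yaw -0.525 [ 0.2 -1.   2.9] [-0.13  0.17  0.13] (array([-0.6,  0.1,  0.2]), array([ 0.001, -0.435,  0.003]))
```

Request:
play_rows --rows '[{"x": 0, "y": 0, "z": 0, "ax": 0, "ay": 0.02, "az": 0, "jaw": 5}, {"x": 0, "y": 0, "z": 0, "ax": 0, "ay": 0.04, "az": 0, "jaw": 5}, {"x": 0, "y": 0, "z": 0, "ax": 0, "ay": 0.06, "az": 0, "jaw": 5}, {"x": 0, "y": 0, "z": 0, "ax": 0, "ay": 0.08, "az": 0, "jaw": 5}]'

```text
clock: 11.35
position: [574.0, -134.4, 123.0]
ee_rot: [-0.675, 0.675, -0.209, 0.211]
wrist_force: [0.1, -0.0, 5.2]
grip_width: 13.6
```

Request:
play_rows --rows '[{"x": 0, "y": 0, "z": 0, "ax": 0, "ay": 0.02, "az": 0, "jaw": 5}, {"x": 0, "y": 0, "z": 0, "ax": 0, "ay": 0.04, "az": 0, "jaw": 5}, {"x": 0, "y": 0, "z": 0, "ax": 0, "ay": 0.05, "az": 0, "jaw": 5}]'

```text
clock: 11.65
position: [574.1, -133.9, 122.9]
ee_rot: [0.67, -0.669, 0.226, -0.228]
wrist_force: [1.1, 0.3, 5.0]
grip_width: 13.5
```

Request:
play_rows --rows '[{"x": 0, "y": 0, "z": 0, "ax": 0, "ay": 0.02, "az": 0, "jaw": 5}, {"x": 0, "y": 0, "z": 0, "ax": 0, "ay": 0.04, "az": 0, "jaw": 5}, {"x": 0, "y": 0, "z": 0, "ax": 0, "ay": 0.06, "az": 0, "jaw": 5}]'

```text
clock: 11.95
position: [573.0, -134.0, 121.6]
ee_rot: [-0.662, 0.663, -0.248, 0.247]
wrist_force: [1.4, -0.8, 1.2]
grip_width: 13.2
```

```bash
python3 st.py
```

```text
11.95 [ 573.  -134.   121.6] yaw -0.715 [ 1.4 -0.8  1.2] [ 0.04 -0.16 -0.02] (array([ 0.6, -1.4,  0.3]), array([ 0.   , -0.625, -0.001]))
```

It dropped 1.3 mm at about 36°, so it's entering the notch. I'll lower gently without turning.

Request:
play_rows --rows '[{"x": 0, "y": 0.4, "z": 0, "ax": 0, "ay": 0.01, "az": 0, "jaw": 5}, {"x": 0, "y": 0.8, "z": 0, "ax": 0, "ay": 0.01, "az": 0, "jaw": 5}, {"x": 0, "y": 0.8, "z": 0, "ax": 0, "ay": 0.01, "az": 0, "jaw": 5}]'

```text
clock: 12.25
position: [572.9, -134.0, 120.7]
ee_rot: [0.661, -0.661, 0.25, -0.25]
wrist_force: [0.6, 1.0, 2.4]
grip_width: 13.3
```

```bash
python3 st.py
```

```text
12.25 [ 572.9 -134.   120.7] yaw -0.723 [0.6 1.  2.4] [ 0.1  -0.02 -0.17] (array([ 0.7, -2.3,  0.4]), array([ 0.   , -0.633, -0.001]))
```

Request:
play_rows --rows '[{"x": 0, "y": 0.3, "z": 0, "ax": 0, "ay": 0.015, "az": 0, "jaw": 5}, {"x": 0, "y": 0.8, "z": 0, "ax": 0, "ay": 0.025, "az": 0, "jaw": 5}, {"x": 0, "y": 1.2, "z": 0, "ax": 0, "ay": 0.025, "az": 0, "jaw": 5}, {"x": 0, "y": 1.2, "z": 0, "ax": 0, "ay": 0.025, "az": 0, "jaw": 5}]'

```text
clock: 12.65
position: [572.9, -133.7, 119.1]
ee_rot: [0.658, -0.658, 0.259, -0.258]
wrist_force: [1.1, 0.9, -0.2]
grip_width: 13.5
```

```bash
python3 st.py
```

```text
12.65 [ 572.9 -133.7  119.1] yaw -0.748 [ 1.1  0.9 -0.2] [ 0.21 -0.18 -0.25] (array([ 0.9, -3.9,  0.2]), array([-0.   , -0.658, -0.001]))
```

Request:
play_rows --rows '[{"x": 0.3, "y": 0.3, "z": 0, "ax": 0, "ay": 0.015, "az": 0, "jaw": 5}, {"x": 0.3, "y": 0.7, "z": 0, "ax": 0, "ay": 0.025, "az": 0, "jaw": 5}, {"x": 0.3, "y": 1, "z": 0, "ax": 0, "ay": 0.025, "az": 0, "jaw": 5}, {"x": 0.3, "y": 1, "z": 0, "ax": 0, "ay": 0.025, "az": 0, "jaw": 5}]'

```text
clock: 13.05
position: [573.1, -134.2, 118.4]
ee_rot: [-0.655, 0.655, -0.267, 0.266]
wrist_force: [-0.3, -0.4, -2.5]
grip_width: 13.0
```

```bash
python3 st.py
```

```text
13.05 [ 573.1 -134.2  118.4] yaw -0.773 [-0.3 -0.4 -2.5] [ 0.07 -0.01 -0.01] (array([ 0.4, -4.6,  0.5]), array([ 0.   , -0.683, -0.001]))
```

Request:
play_rows --rows '[{"x": 0, "y": 0.4, "z": 0, "ax": 0, "ay": 0, "az": 0, "jaw": 5}, {"x": 0, "y": 0.6, "z": 0, "ax": 0, "ay": 0, "az": 0, "jaw": 5}, {"x": 0, "y": 0.6, "z": 0, "ax": 0, "ay": 0, "az": 0, "jaw": 5}]'

```text
clock: 13.35
position: [573.4, -134.3, 118.3]
ee_rot: [-0.655, 0.655, -0.267, 0.266]
wrist_force: [-0.6, 0.4, -2.3]
grip_width: 13.4
```

```bash
python3 st.py
```

```text
13.35 [ 573.4 -134.3  118.3] yaw -0.773 [-0.6  0.4 -2.3] [ 0.03 -0.05  0.01] (array([ 0.2, -4.7,  0.3]), array([ 0.   , -0.683, -0.   ]))
```

Request:
play_rows --rows '[{"x": 0, "y": 0.4, "z": 0, "ax": 0, "ay": 0, "az": 0, "jaw": 5}, {"x": 0, "y": 0.6, "z": 0, "ax": 0, "ay": 0, "az": 0, "jaw": 5}, {"x": 0, "y": 0.6, "z": 0, "ax": 0, "ay": 0, "az": 0, "jaw": 5}, {"x": 0, "y": 0.6, "z": 0, "ax": 0, "ay": 0, "az": 0, "jaw": 5}]'

```text
clock: 13.75
position: [573.5, -134.3, 118.1]
ee_rot: [-0.655, 0.655, -0.266, 0.267]
wrist_force: [-1.6, 0.1, 0.2]
grip_width: 13.4
```

```bash
python3 st.py
```

```text
13.75 [ 573.5 -134.3  118.1] yaw -0.773 [-1.6  0.1  0.2] [-0.02  0.24 -0.05] (array([ 0.1, -4.9,  0.2]), array([ 0.   , -0.683,  0.   ]))
```

It seated at z = 118.1, exactly 5 mm below the ledge contact. Time to release and retreat upward.

Request:
play_rows --rows '[{"x": 0, "y": -0.3, "z": 0, "ax": 0, "ay": 0, "az": 0, "jaw": 18}, {"x": 0, "y": -0.3, "z": 0, "ax": 0, "ay": 0, "az": 0, "jaw": 26}, {"x": 0, "y": -0.3, "z": 0, "ax": 0, "ay": 0, "az": 0, "jaw": 34}, {"x": 0, "y": -0.3, "z": 0, "ax": 0, "ay": 0, "az": 0, "jaw": 40}, {"x": 0, "y": -0.3, "z": 0, "ax": 0, "ay": 0, "az": 0, "jaw": 40}, {"x": 0, "y": -0.3, "z": 0, "ax": 0, "ay": 0, "az": 0, "jaw": 40}]'

```text
clock: 14.35
position: [573.5, -134.2, 118.0]
ee_rot: [0.655, -0.655, 0.266, -0.266]
wrist_force: [0.0, 0.5, 0.8]
grip_width: 40.1
```

Request:
play_rows --rows '[{"x": 0, "y": -10, "z": 0, "ax": 0, "ay": 0, "az": 0, "jaw": 40}, {"x": 0, "y": -30, "z": 0, "ax": 0, "ay": 0, "az": 0, "jaw": 40}, {"x": 0, "y": -60, "z": 0, "ax": 0, "ay": 0, "az": 0, "jaw": 40}, {"x": 0, "y": -95, "z": 0, "ax": 0, "ay": 0, "az": 0, "jaw": 60}, {"x": 0, "y": -120, "z": 0, "ax": 0, "ay": 0, "az": 0, "jaw": 85}, {"x": 0, "y": -120, "z": 0, "ax": 0, "ay": 0, "az": 0, "jaw": 85}, {"x": 0, "y": -120, "z": 0, "ax": 0, "ay": 0, "az": 0, "jaw": 85}]'

```text
clock: 15.05
position: [573.7, -134.3, 239.2]
ee_rot: [0.655, -0.655, 0.266, -0.267]
wrist_force: [0.9, 0.0, -0.6]
grip_width: 85.1
```

```bash
python3 - <<'E'
from h import *
a=grab("side");w=grab("wrist")
s=read_state();print(s["clock"],np.round(s["position"],1),np.round(s["wrist_force"],1),s["grip_width"])
im=np.hstack([cv2.resize(a["pixels"][200:310,235:365],(460,390),interpolation=cv2.INTER_CUBIC),cv2.resize(w["pixels"][90:290,170:380],(340,390))[:,:340]])
save({"pixels":im},"end.png")
E
```

```text
15.15 [ 572.8 -134.   236.5] [-0.5  0.3 -0.5] 85.06247227559356
```

View pics/end.png

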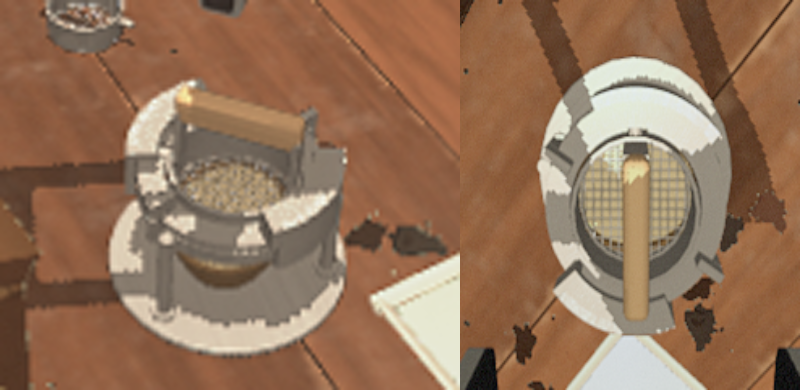

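The sieve hangs level in the collar with its pins under the hooks and the bar at the seated angle. The gripper is clear above it, so I'll hand in.

```bash
python3 -c "
from plant import *
print(job_done())"
```

```text
the job is handed in; nothing more can be done
None
```

The larger sieve is hanging in the dusting stand with both pins down in their locking notches, and the job is handed in.

- **Lowering:** I set it into the collar and felt the pins touch the ledge at TCP height 123.1 mm, where 123 mm was expected.
- **Twisting:** I turned it clockwise. My readings of how hard it bore on the stand stayed at or below about 8 N. The pins began to drop at about 36° and came fully down at about 39°.
- **Seating:** The final height was 118.1 mm, exactly the 5 mm notch depth below the ledge. The sideways torque had gone by then, so I released it and lifted straight up.

In the last pictures the sieve hangs level with its pins under the hooks, and the gripper is about 120 mm above it. The job took about 15 s.

No check failed, but three things were less certain:
- **Slot angle:** The hook starts and guard posts disagreed by about 2–4°. I used a middle value, well within the slot's play.
- **Entering the notch:** The pins rubbed the notch wall slightly on the way down, and a small extra clockwise turn freed them.
- **Bystanders:** The tin, sweet and spool were kept clear of the moves, but I did not check their positions in a final picture.

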